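# Pull the hasp pin and take the lid off a parts crate

## Robot

A 6-joint arm with a two-finger parallel gripper is mounted at the origin on a cart in front of the work surface, level with it; the furniture and walls round the work are solid. World frame = base frame: x ahead of the robot, y to its left, z up, the work surface at z = 0. Lengths are in m, angles in rad, forces in N, time in s.
With the tool pointing down it reaches from about 0.35 to 0.775 m from the base axis. Payload 7.3 kg.
Tool frame: the origin (TCP) lies midway between the tips of the shut fingers; the grasp point (between the pads) lies 19 mm behind it; z points along the fingers, y is the line along which they close (so a half turn about z gives the same grasp; the last joint's range is limited). The gripper opens to 92 mm and grips with 3 to 60 N. Pads are 19 mm wide; open, the fingers measure 130 mm over their backs; the gripper's body (75 mm by 190 mm) begins 47 mm behind the grasp point.
Start: joints at [-1.313, 0.342, 1.524, -0, 1.275, -0.146], TCP at [0.206, -0.483, 0.227] pointing down, gripper open.
Joint ranges: [-2.53, 2.53], [-0.77, 2.02], [0.04, 2.7], [-1, 4.14], [0.28, 2.66], [-3.11, 3.11]. Speed limits (rad/s): [2.57, 2.57, 3.14, 3.14, 3.14, 3.14].

## Interface

Orientations are given as a rotation vector (axis times angle).
In Python, from bench import ctrl, move_gripper, kinematics, status, imaging, finish_job gives the robot as it stands. Calls block until the motion is done:
- ctrl.move_pose(position, orientation): joint-space move of the TCP to a pose.
- ctrl.move_linear(position, attitude=None, rate=0.15): straight line of the TCP; attitude=None keeps the orientation; rate is the mean speed in m/s.
- ctrl.move_joints(angles): joint-space move.
- move_gripper(opening): opening from 0.0 (shut) to 1.0 (fully open); the grip force is fixed at half the most; returns when the fingers have stopped.
- ctrl.wait(seconds).
- kinematics.solve_ik(position, orientation): joint angles nearest the present ones, or None.
- status.get_obs(): the state.
- imaging.capture(name): name is "side" or "top" or "wrist"; returns the picture (480x640x3 uint8, red, green, blue); there is no depth.
- imaging.camera_model(name): a dict with "fx", "fy", "cx", "cy" (pixels), "T" (4x4, takes a point from camera to world coordinates); the wrist camera has in their place "T_tool_cam" (4x4, takes a point from camera to tool coordinates, whose origin is the TCP and whose axes are the flange's). Camera axes: x right, y down, z forward; pixel columns grow to the right and rows downward; lengths in m; the calibration is good to about 2 mm. A picture is of the moment at which its call begins: read the wrist's pose just before it. camera_model takes no time and is no camera call.
A pose or a line that the arm cannot do raises ctrl.IKError and nothing moves.
- finish_job(): hands the job in; it is judged then, once.
The state is a dict: "t": time; "qpos": joint angles; "joint_velocities": joint speeds; "joint_efforts": joint torques, N m; "position": TCP position; "orientation": TCP orientation; "force": force on the tool from outside, world axes, zero at the start; "ft_torque": the same for the moment, N m; "gripper_width": opening from 0.0 (shut) to 1.0 (fully open); "grip_force": force on a finger pad.
Only numpy, scipy, OpenCV 4.12 (cv2) and the standard library are available. Lean on these libraries where they do the work, as an engineer would, in place of code of your own. Each camera call takes 0.05 s, during which the arm holds its last target. There are 200 camera calls.

## Task

Open the parts crate. Pull the retaining pin straight out of the hasp staple and lay it in the shallow steel dish so that it is not lost, then take the lid off - raise its hasp end clear of the staple first, then draw its tongue out of the keeper at the other end - and lay it right side up, flat on clear bench beside the crate, without dropping it. Leave the wrench and the roll of tape where they are.

Things in the scene. Friction and masses are not known exactly. Their poses are not given: they have to be found in the camera images.
- crate: Wooden parts crate, fixed, open-topped, 180 (x) x 140 (y) x 85 mm high, walls 10 mm, bolts and nuts inside. Origin: centre of its underside, z up; -x is its hasp (front) side, which faces the robot and to its left. A steel staple stands ahead of its front wall and a keeper loop behind its rear wall; they hold the lid down.
- staple (a point): Eye of the steel U staple on the crate's front (bar 6 mm thick, legs at crate x = -119 and -141 mm, top at z = 138 mm): centre of the pin's resting place, crate frame x = -130, y = 0, z = 122 mm. The eye is 16 mm wide (x) and 15 mm high; the pin goes through it along the crate's y.
- keeper (a point): Point under the keeper loop behind the crate, at the height of the top of the lid's strap: crate frame x = 102, y = 0, z = 117 mm. The loop's bar is 6 mm thick, along y, underside at z = 122 mm, 32 mm wide inside. When the hasp end is raised, the lid pivots about here, about the crate's y axis.
- lid: Loose lid, 0.55 kg, closed on the crate at the start. Origin: centre of its underside; axes as the crate's while closed (z up, -x the hasp end). Board 184 x 144 x 12 mm (closed: underside at z = 85, top at z = 97 mm); on it, front to back, a wooden batten 52 mm wide, 16 mm thick, and on that a 4 mm steel strap. Laid flat on the bench its origin is at z = 0.
- hasp (a point): Top of the strap's front end, the hasp plate, at the centre of its slot; 130 mm ahead of the lid's centre, 32 mm over its underside. Plate 60 mm wide, front edge 32 mm ahead of this point; slot 40 mm (x) by 13 mm (y). The staple stands up through the slot and the pin lies on the plate inside the staple. The plate must rise 25 mm to clear the staple.
- tongue (a point): Top of the end of the tongue, the strap's rear end, 118 mm behind the lid's centre, 24 mm wide. It lies under the keeper bar with 5 mm of play above, its end 13 mm past the bar. To come off the lid is tilted, hasp end up, by 0.13 to 0.3 rad about the keeper, then drawn 20 mm or more towards the hasp end, then lifted.
- lid_handle (a point): Centre of the lid's handle: a level steel bow bar along the lid's y, 110 mm long, 14 mm wide (x) and 12 mm high, 67 mm over the lid's underside, 29 mm clear over the strap, near the lid's centre of mass. Axes as the lid's; grip across its 14 mm (along the lid's x).
- pin_grip (a point): Centre of the black ribbed grip of the retaining pin: 20 mm in diameter, 38 mm long, axis along this frame's y, level at the start, 25 mm over the top of the lid board and 38 mm ahead of the board's front edge. The grip is the pin's +y end, and at the start its +y is the crate's +y: the pin is pulled out towards the crate's +y. The pin may have rolled about its y axis.
- pin_mid (a point): Middle of the retaining pin's length, on its axis, 31 mm from the grip's centre along -y, towards the nose. The pin is loose, 0.07 kg, 100 mm long: 38 mm of grip, then a steel shank 10 mm in diameter, 62 mm long, tapered at the nose. The nose stands about 28 mm past the middle of the staple, so a pull of 40 mm frees it.
- dish: Shallow round dish of pressed steel, loose, 114 mm across the rim, 19 mm high, floor 70 mm across. Origin: centre of its underside. It lies to the left of the crate, near the bench's front edge or farther back (a roll of tape lies in the other place).
- free_bench (a point): A point on the bench top (z = 0), not marked, in the clear area at the front left (x 0.34 to 0.51, y 0.13 to 0.40 m) where the lid has room with its length along the world's y. Behind that area stands a bottle 190 mm tall; storage bins hang over the bench beyond x = 0.49 where y > 0.15 (from z = 0.27 up), and a wall shelf beyond x = 0.64 where y < -0.15 (from z = 0.24 up).
- tape_roll: Roll of masking tape lying flat, 110 mm across, 24 mm high; origin: centre of its underside. To be left alone.
- wrench: Combination wrench lying on the bench, 201 x 34 x 7 mm; origin: centre of its underside. To be left alone.

How it is judged:
By the outcome, as a careful person would: the job done as asked, in the order asked, and still so for the second after the job is handed in, with the robot touching nothing.
It also fails if it takes over 56 s, if anything falls off the work surface, if the arm or the gripper's body presses on something with over 40 N, if the wrist force passes 120 N, or if a joint passes its speed limit or range.

## Working session

There is one attempt and no reset: what is moved stays moved. The work goes in short steps, each a Python script; the robot and the scene stay as the last script left them, time stands still between calls to the robot, and variables do not carry over. Pictures are saved under pics/ and viewed, at most 10 in all, crops included, and the job is handed in when it is done.

```bash
ls; mkdir -p pics
python3 - <<'E'
from bench import *
import cv2,numpy as np
np.set_printoptions(precision=4,suppress=True)
for n in ("top","side"):
    im=imaging.capture(n); cv2.imwrite(f"pics/{n}0.png",im[:,:,::-1]); m=imaging.camera_model(n); print(n,m)
print(imaging.camera_model("wrist")); print(status.get_obs())
E
```

```text
pics
top {'fx': 484.59136003074434, 'fy': 484.59136003074434, 'cx': 320.2504331925551, 'cy': 243.5857080320311, 'T': array([[-0.0237, -0.9928,  0.1177,  0.4522],
       [-0.9994,  0.0266,  0.0225, -0.0777],
       [-0.0255, -0.1171, -0.9928,  1.0317],
       [ 0.    ,  0.    ,  0.    ,  1.    ]])}
side {'fx': 494.47066129185225, 'fy': 494.47066129185225, 'cx': 322.776766944774, 'cy': 232.57303292404558, 'T': array([[-0.8656, -0.2366,  0.4412,  0.0378],
       [-0.5007,  0.4058, -0.7646,  0.8233],
       [ 0.0019, -0.8828, -0.4697,  0.6507],
       [ 0.    ,  0.    ,  0.    ,  1.    ]])}
{'fx': 411.2157041324825, 'fy': 411.2157041324825, 'cx': 312.177349321311, 'cy': 240.34112367769927, 'T_tool_cam': array([[-0.0015, -0.9539, -0.3   ,  0.0817],
       [ 1.    , -0.0015, -0.0004, -0.0002],
       [-0.0001, -0.3   ,  0.9539, -0.1591],
       [ 0.    ,  0.    ,  0.    ,  1.    ]])}
{'t': 0.1, 'qpos': array([-1.313 ,  0.3427,  1.5249, -0.    ,  1.2754, -0.146 ]), 'joint_velocities': array([-0.0016, -0.001 , -0.0013,  0.0001, -0.0015, -0.0006]), 'joint_efforts': array([  0.002 , -43.2005, -24.4695,   0.072 ,   0.0526,  -0.    ]), 'position': array([ 0.2062, -0.4824,  0.2261]), 'orientation': array([-3.0764, -0.6297,  0.0002]), 'force': array([ 0.2242,  0.1808, -0.145 ]), 'ft_torque': array([-0.0292,  0.0095,  0.0133]), 'grip_force': 0.0, 'gripper_width': 1.0006922678354777}
```

View pics/top0.png

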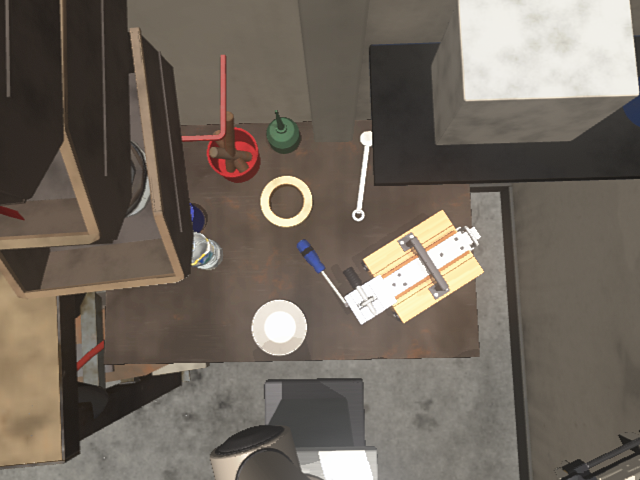

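View pics/side0.png

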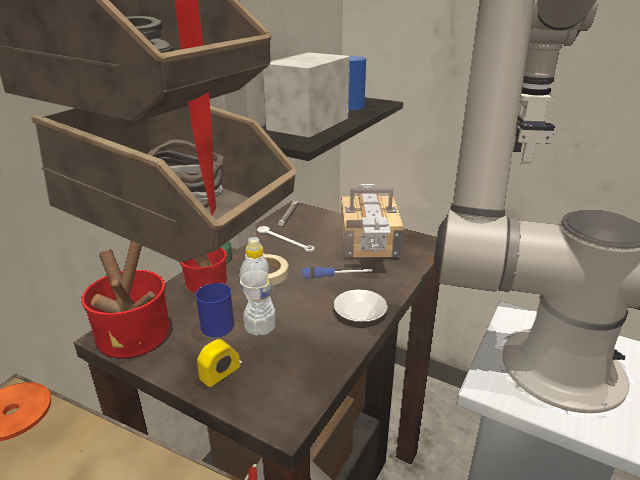

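The top view shows the crate's lid at about (425,268), its hasp pointing to the image's lower left and the pin's black grip near (351,277). The dish is at (279,328), the tape at (286,201) and the wrench at (363,175). The side view confirms this, with the bottle at (258,300). A screwdriver also lies near the staple, at (320,270). Next I'll get the lid's pose from its wood mask.

```bash
cat > h.py <<'E'
from bench import *
import cv2,numpy as np
from scipy.spatial.transform import Rotation as R
np.set_printoptions(precision=4,suppress=True)
def cam(n,obs=None):
    m=imaging.camera_model(n)
    K=np.array([[m["fx"],0,m["cx"]],[0,m["fy"],m["cy"]],[0,0,1]])
    if n=="wrist":
        W=np.eye(4); W[:3,:3]=R.from_rotvec(obs["orientation"]).as_matrix(); W[:3,3]=obs["position"]
        return K,W@m["T_tool_cam"]
    return K,m["T"]
def plane(K,T,uv,z):
    uv=np.atleast_2d(np.asarray(uv,float)); d=(T[:3,:3]@np.linalg.inv(K)@np.c_[uv,np.ones(len(uv))].T).T
    o=T[:3,3]; return o+d*((z-o[2])/d[:,2])[:,None]
def proj(K,T,P):
    P=np.atleast_2d(P); c=(P-T[:3,3])@T[:3,:3]; p=c@K.T; return p[:,:2]/p[:,2:]
def down(yaw):  # tool z down, tool y (closing line) at world angle yaw
    y=np.array([np.cos(yaw),np.sin(yaw),0]); z=np.array([0,0,-1.]); return R.from_matrix(np.c_[np.cross(y,z),y,z])
def shot(n,f=None):
    o=status.get_obs(); im=imaging.capture(n)
    if f: cv2.imwrite(f"pics/{f}.png",im[:,:,::-1])
    return im,*cam(n,o)
E
python3 - <<'E'
from h import *
im=cv2.imread("pics/top0.png"); K,T=cam("top")
hsv=cv2.cvtColor(im,cv2.COLOR_BGR2HSV)
m=cv2.inRange(hsv,(10,70,120),(35,255,255)); m[:, :350]=0; m[:, 500:]=0; m[:200]=0;m[330:]=0
m=cv2.morphologyEx(m,cv2.MORPH_OPEN,np.ones((3,3)))
pts=cv2.findNonZero(m)[:,0]; P=plane(K,T,pts,.097)[:,:2]
r=cv2.minAreaRect((P*1000).astype(np.float32)); print(r, cv2.boxPoints(r))
# white dish
for nm,c,z in(("dish",(279,328),.019),("tape",(286,201),.024)):
    s=cv2.inRange(hsv,(0,0,110),(180,130,255)) ; k,l,st,ce=cv2.connectedComponentsWithStats(s)
    u,v=c if nm=="dish" else (265,205); q=cv2.findNonZero((l==l[v,u]).astype(np.uint8))[:,0]; Q=plane(K,T,q,z)[:,:2]
    print(nm,cv2.minEnclosingCircle((Q*1000).astype(np.float32)),st[l[v,u]])
b=cv2.inRange(hsv,(0,0,0),(180,255,50)); 
sub=b[255:325,335:380]
k,l,st,ce=cv2.connectedComponentsWithStats(sub)
for i in range(1,k):
    if st[i,4]>40: print(st[i],ce[i]+[335,255],plane(K,T,ce[i]+[335,255],.122))
cv2.imwrite("pics/crop.png",cv2.resize(im[200:340,330:500],None,fx=4.5,fy=4.2,interpolation=cv2.INTER_CUBIC))
E
```

```text
((523.2250366210938, -266.2583312988281), (146.55393981933594, 225.64376831054688), 30.984394073486328) [[ 402.3229 -207.2586]
 [ 518.4854 -400.7047]
 [ 644.1272 -325.2581]
 [ 527.9647 -131.812 ]]
dish ((466.73443603515625, 44.572731018066406), 124.6541976928711) [ 227  237   80  119 5533]
tape ((667.76025390625, 12.254440307617188), 60.964324951171875) [ 260  175   53   53 1358]
```

View pics/crop.png

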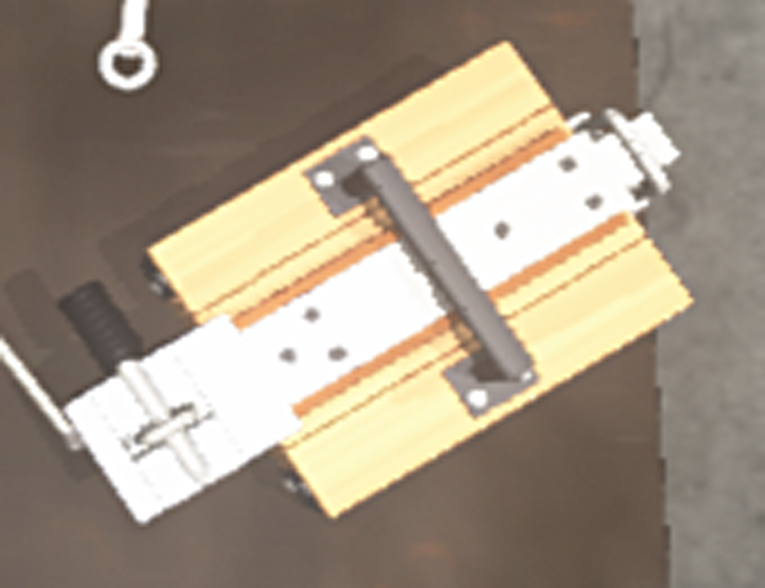

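The crop shows the lid board's corners at about (148,252), (510,42), (692,300) and (332,517). The handle bar runs from (372,165) to (515,370), and the pin grip from (85,295) to (120,350), to the upper left of the staple at (168,428).

Run:
```python
from h import *
im=cv2.imread("pics/top0.png"); K,T=cam("top")
f=lambda a:np.array(a)/[4.5,4.2]+[330,200]-.4
C=plane(K,T,f([(148,252),(510,42),(692,300),(332,517)]),.097)[:,:2]
print(C,"centre",C.mean(0)); x=C[1]-C[0]+C[2]-C[3]; y=C[0]-C[3]+C[1]-C[2]
print(np.linalg.norm(x)/2,np.linalg.norm(y)/2,np.arctan2(x[1],x[0]),np.arctan2(y[1],y[0])-np.pi/2)
H=plane(K,T,f([(372,165),(515,370)]),.158)[:,:2]; print("handle",H.mean(0),np.arctan2(*(H[0]-H[1])[::-1])-np.pi/2,np.linalg.norm(H[0]-H[1]))
G=plane(K,T,f([(80,293),(124,352)]),.130)[:,:2]; print("grip",G,G.mean(0),np.arctan2(*(G[0]-G[1])[::-1])-np.pi/2)
a=np.arctan2(x[1],x[0]); c=C.mean(0); rot=lambda p:c+np.array([[np.cos(a),-np.sin(a)],[np.sin(a),np.cos(a)]])@p
print("pred grip",rot([-.130,.053]),"staple",rot([-.13,0]),plane(K,T,f([(168,428)]),.138))
# dish outer/inner
hsv=cv2.cvtColor(im,cv2.COLOR_BGR2HSV); s=cv2.inRange(hsv,(0,0,150),(180,110,255)); s[:296]=0;s[358:]=0;s[:,:245]=0;s[:,312:]=0
q=cv2.findNonZero(s)[:,0]; Q=plane(K,T,q,.019)[:,:2]; print("dish",cv2.minEnclosingCircle((Q*1000).astype(np.float32)))
```

```text
[[ 0.5297 -0.1373]
 [ 0.6232 -0.2968]
 [ 0.5018 -0.3674]
 [ 0.4077 -0.2107]] centre [ 0.5156 -0.253 ]
0.18386555878854915 0.1414031082185226 -1.0352510837325017 -1.0370337390698552
handle [ 0.5152 -0.2508] -1.0399138141282496 0.10353766679850449
grip [[ 0.5095 -0.1065]
 [ 0.483  -0.1238]] [ 0.4962 -0.1152] -0.9922702400411232
pred grip [ 0.4948 -0.1142] staple [ 0.4493 -0.1412] [[ 0.4493 -0.1402  0.138 ]]
dish ((400.9140319824219, 35.46472930908203), 57.572662353515625)
```

```bash
cat >> h.py <<'E'
A=-1.037; LC=np.array([.5155,-.2522])
def cw(p,a=A,c=LC):  # crate -> world
    return np.r_[c,0]+R.from_euler("z",a).apply(p)
E
python3 - <<'E'
from h import *
g=cw([-.13,.053,.122]); print(g)
for y in (A,A+np.pi):
    print(y,kinematics.solve_ik(g+[0,0,.1],down(y).as_rotvec()),kinematics.solve_ik(cw([0,0,.2]),down(y).as_rotvec()))
for y in (np.pi/2,-np.pi/2):
    print(y,kinematics.solve_ik([.42,.23,.10],down(y).as_rotvec()))
K,T=cam("side"); print(plane(K,T,[(258,328),(218,380),(240,362),(213,332),(80,345),(295,450),(302,272),(372,271)],0))
K,T=cam("top"); print(plane(K,T,[(105,360),(480,358),(105,290),(300,240),(347,303)],0))
E
```

```text
[ 0.495  -0.1133  0.122 ]
-1.037 [-0.3761  0.3145  1.5781  0.      1.249   0.6609] [-0.5885  0.4527  1.4279  0.      1.261   0.4485]
2.104592653589793 [-0.3761  0.3145  1.5781  0.      1.249  -2.4807] [-0.5885  0.4527  1.4279  0.      1.261  -2.6931]
1.5707963267948966 [ 0.3408  0.4087  1.8215 -0.      0.9114 -1.23  ]
-1.5707963267948966 [ 0.3408  0.4087  1.8215 -0.      0.9114  1.9116]
[[ 0.5549  0.1925  0.    ]
 [ 0.5294  0.3463  0.    ]
 [ 0.5243  0.29    0.    ]
 [ 0.6263  0.2487  0.    ]
 [ 0.8252  0.4099  0.    ]
 [ 0.3303  0.4001  0.    ]
 [ 0.5903 -0.0334  0.    ]
 [ 0.4448 -0.1234  0.    ]]
[[ 0.3396  0.4055  0.    ]
 [ 0.3273 -0.3792  0.    ]
 [ 0.4867  0.4097  0.    ]
 [ 0.5834 -0.011   0.    ]
 [ 0.4468 -0.1078  0.    ]]
```

Run:
```python
from h import *
g=cw([-.13,.053,.122]); move_gripper(0.6)
ctrl.move_pose(g+[0,0,.10],down(A).as_rotvec())
im,K,T=shot("wrist","w1"); print(status.get_obs()["t"],status.get_obs()["position"])
q=proj(K,T,[g,cw([-.13,.072,.122]),cw([-.13,.034,.122]),cw([-.13,0,.138])]); print(q)
np.savez("w1.npz",K=K,T=T)
```

```text
2.6417 [ 0.4948 -0.1143  0.222 ]
[[311.5746 239.8856]
 [311.4846 211.8424]
 [311.6608 266.7752]
 [311.7968 323.5165]]
```

View pics/w1.png

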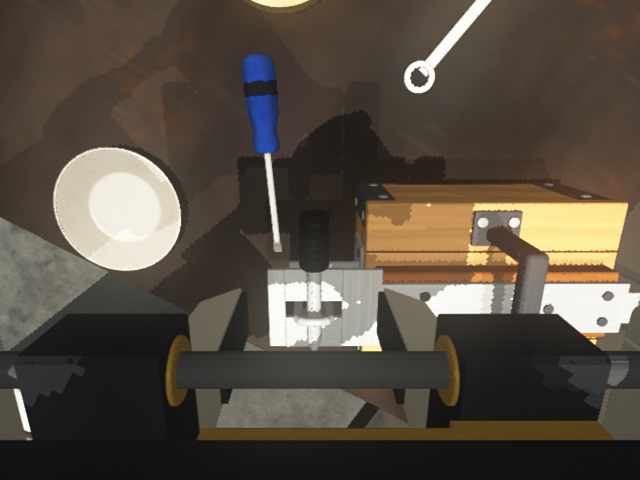

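The wrist view shows the grip at columns 299–329 and rows 210–271, so its centre is about (314,240) against a predicted (311.6,239.9). The shank passes through the staple near (313,320). I'll shift the target 1.5 mm towards crate +x, then grip and pull.

Run:
```python
from h import *
g=cw([-.1285,.053,.110])
ctrl.move_linear(g,rate=.1)
o=status.get_obs(); print(o["position"],o["force"])
move_gripper(0.0); o=status.get_obs(); print("grip",o["gripper_width"],o["grip_force"],o["force"],o["ft_torque"])
g=cw([-.1285,.053,.1105]); y=cw([0,1,0])-cw([0,0,0])
for s in (.015,.035,.055,.075):
    ctrl.move_linear(g+y*s,rate=.08); o=status.get_obs(); print(s,o["force"],o["gripper_width"],o["position"],o["t"])
ctrl.move_linear(g+y*.075+[0,0,.06],rate=.12)
im,K,T=shot("wrist","w2"); shot("side","s2"); cv2.imwrite("pics/j2.png",np.hstack([im[120:420,120:520],imaging.capture("side")[150:350,300:500].repeat(2,0).repeat(2,1)[:300]])[:,:,::-1]); print(status.get_obs()["t"])
```

```text
[ 0.4961 -0.1148  0.1106] [-0.5456 -0.2763  0.1929]
grip 0.20922409928902141 29.997756779193878 [0.306  0.3114 0.0428] [-0.0444 -0.0042 -0.018 ]
0.015 [ 0.2809  0.3883 -0.826 ] 0.20708058448895184 [ 0.509  -0.1066  0.1103] 4.9167
0.035 [ 0.2579  0.7318 -0.0555] 0.20816696637090917 [ 0.526  -0.0966  0.1103] 5.3167
0.055 [ 0.2192 -0.1065 -1.7413] 0.20962958504448512 [ 0.543  -0.0865  0.1103] 5.7167
0.075 [-0.0801 -0.8363 -0.605 ] 0.21014554006347697 [ 0.5602 -0.0763  0.1103] 6.1167
6.9167
```

View pics/j2.png

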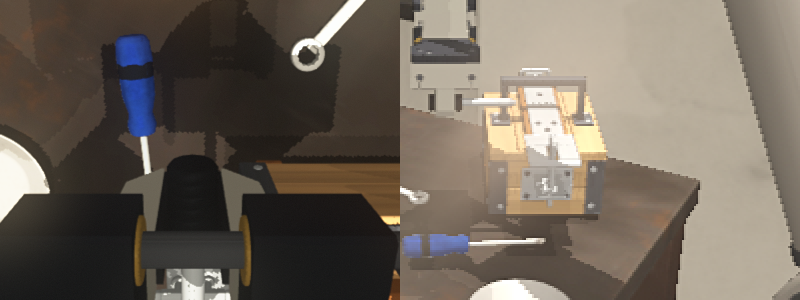

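The pin is out of the staple and held level in the fingers. The lid is still in place, with the staple empty. Next, the dish.

Run:
```python
from h import *
y=cw([0,1,0])-cw([0,0,0]); D=np.array([.401,.0355,0])
p=D+.028*y
ctrl.move_linear(p+[0,0,.07],rate=.2)
ctrl.wait(.2); f0=status.get_obs()["force"]
for z in np.arange(.030,.009,-.002):
    ctrl.move_linear(p+[0,0,z],rate=.1 if z>.029 else .03); f=status.get_obs()["force"]-f0; print(z,f)
    if f[2]>2.0: break
move_gripper(.36); 
ctrl.move_linear(p+[0,0,.10],rate=.15)
im,K,T=shot("wrist","w3"); print(status.get_obs()["t"])
im=imaging.capture("top"); cv2.imwrite("pics/t3.png",np.hstack([im[290:370,235:325].repeat(4,0).repeat(4,1),cv2.resize(shot("wrist")[0],(427,320))])[:,:,::-1])
```

```text
0.03 [ 0.4154 -1.2402 -0.1611]
0.027999999999999997 [-0.0756 -0.7297  0.6436]
0.025999999999999995 [-0.9222 -2.2883 -0.6152]
0.023999999999999994 [-0.4248 -1.8036 -0.4234]
0.021999999999999992 [ 0.383  -1.1266 -0.996 ]
0.01999999999999999 [-0.2114 -1.2907 -0.943 ]
0.017999999999999988 [ 0.3197 -1.4898 -1.2231]
0.015999999999999986 [ 0.6457 -1.1673 -0.4649]
0.013999999999999985 [ 0.3711 -0.3854  1.9235]
0.011999999999999983 [-1.893   1.1586 12.2061]
12.3917
```

View pics/t3.png

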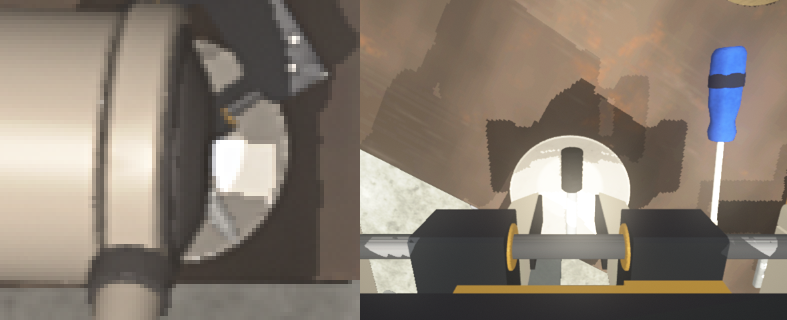

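The pin lies in the dish: the wrist view has the black grip at about (572,170), inside the rim. Now I'll go over the lid's handle with the camera on the robot's side.

Run:
```python
from h import *
p=status.get_obs()["position"]; ctrl.move_linear([p[0],p[1],.22],rate=.2); move_gripper(.7)
ctrl.move_pose(cw([0,0,.24]),down(A+np.pi).as_rotvec())
im,K,T=shot("wrist","w4"); o=status.get_obs(); print(o["t"],o["position"],o["qpos"])
print(proj(K,T,[cw([0,0,.158]),cw([0,.055,.158]),cw([0,-.055,.158]),cw([-.13,0,.138])]))
np.savez("w4.npz",K=K,T=T)
```

```text
17.0667 [ 0.5155 -0.252   0.24  ] [-0.5882  0.4229  1.3628  0.      1.3559 -2.6929]
[[311.8025 248.5655]
 [311.9532 327.5846]
 [311.6307 158.5239]
 [507.261  238.6455]]
```

View pics/w4.png

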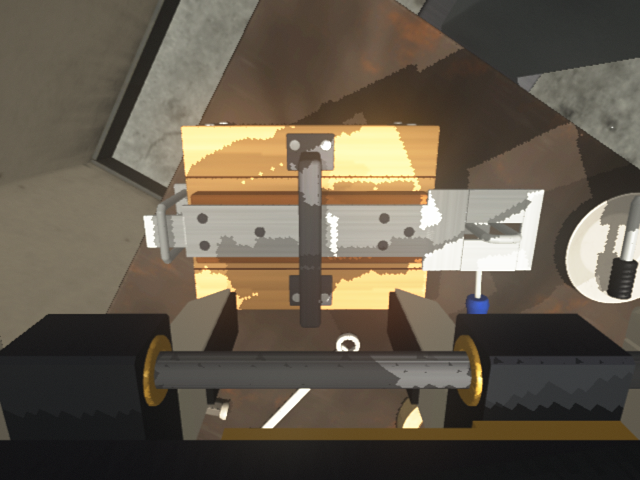

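The handle shows at columns 299–322 and rows 152–326, within about 1 mm of the prediction, so I'll add 1 mm towards crate +x. At the right of the picture the grip is in the dish. Next I'll grip, tilt about the keeper, draw and lift, stopping if forces rise.

```bash
cat >> h.py <<'E'
B0=np.array([.001,0,.134]); PV=np.array([.103,0,.117])
def lidpose(th,draw=0,u=0,lift=0):  # tool pose for tilted lid, crate-frame motion
    r=R.from_euler("y",th); p=PV+r.apply(B0-PV)+r.apply([-draw,0,0])+[0,0,u+lift]
    return cw(p),(R.from_euler("z",A)*r*R.from_euler("z",-A)*down(A+np.pi)).as_rotvec()
E
python3 - <<'E'
from h import *
P=[lidpose(t,u=.002*min(1,t/.08)) for t in (.04,.08,.13,.18,.23,.27)]+[lidpose(.27,d,.002) for d in (.008,.016,.025,.032)]+[lidpose(.27,.032,.002,l) for l in (.03,.075)]
P+=[(P[-1][0],down(A+np.pi).as_rotvec())]
bad=[i for i,(p,r) in enumerate(P) if kinematics.solve_ik(p,r) is None]; print("bad",bad,P[-1][0])
W=[([.41,-.02,.22],1.75),([.42,.15,.15],np.pi/2),([.418,.225,.10],np.pi/2),([.418,.225,.049],np.pi/2)]
print([kinematics.solve_ik(p,down(y).as_rotvec()) for p,y in W])
if bad: raise SystemExit
ctrl.move_linear(cw(B0),rate=.1); o=status.get_obs(); print(o["position"],o["force"])
move_gripper(0.); o=status.get_obs(); print("grip",o["gripper_width"],o["grip_force"],o["force"],o["ft_torque"])
for i,(p,r) in enumerate(P):
    ctrl.move_linear(p,attitude=r,rate=.05 if i<10 else .1)
    o=status.get_obs(); print(i,o["t"],o["force"],o["ft_torque"],round(o["gripper_width"],3))
    if np.linalg.norm(o["force"])>25: print("STOP"); break
im=imaging.capture("side"); w=imaging.capture("wrist")
cv2.imwrite("pics/s5.png",np.hstack([im[100:340,280:520].repeat(2,0).repeat(2,1),cv2.resize(w[:, :],(320,240)).repeat(2,0)[:480]])[:,:,::-1])
E
```

```text
bad [] [ 0.5045 -0.2336  0.2461]
[array([-0.236 ,  0.1373,  1.8202, -0.    ,  1.184 , -1.986 ]), array([ 0.1709,  0.2847,  1.8448, -0.    ,  1.0121, -1.3999]), array([ 0.3322,  0.4024,  1.8325, -0.    ,  0.9067, -1.2386]), array([ 0.3322,  0.485 ,  1.8812, -0.    ,  0.7754, -1.2386])]
[ 0.5164 -0.2533  0.1347] [-0.1205 -0.2172 -0.3182]
grip 0.15204831651253597 29.99989092350006 [-0.2593  0.3187  0.0063] [ 0.1057 -0.2074  0.043 ]
0 19.3667 [-0.0328  0.6419 -4.3524] [ 0.0094 -0.1102  0.0084] 0.146
1 19.6167 [-0.1072 -0.1791 -4.9722] [ 0.0974 -0.1873 -0.0118] 0.148
2 19.8667 [ 0.0238  0.0423 -5.0092] [-0.0188 -0.1786 -0.0106] 0.151
3 20.1167 [-0.656  0.604 -5.904] [-0.1164 -0.2495 -0.0207] 0.149
4 20.3667 [-0.1292  0.5483 -4.2571] [-0.1659 -0.3383  0.0614] 0.148
5 20.6167 [-0.1546 -0.1236 -4.7445] [-0.2916 -0.3373  0.0043] 0.146
6 20.925 [-0.9959 -0.1905 -4.9971] [-0.3158 -0.3745  0.0264] 0.144
7 21.2333 [ 0.3836  0.2003 -4.933 ] [-0.2584 -0.3546  0.0281] 0.149
8 21.5667 [-0.0315  0.4464 -5.3329] [-0.2871 -0.3802 -0.0692] 0.152
9 21.8583 [ 0.5638 -0.4159 -4.6132] [-0.2852 -0.3631 -0.0563] 0.149
10 22.3083 [-0.4038 -0.1206 -5.4043] [-0.2804 -0.3477 -0.0227] 0.155
11 22.9083 [-1.1412 -0.0435 -5.2237] [-0.2716 -0.3807  0.018 ] 0.152
12 23.325 [ 0.4285 -0.4288 -5.0968] [ 0.0605 -0.1462  0.0138] 0.145
```

View pics/s5.png

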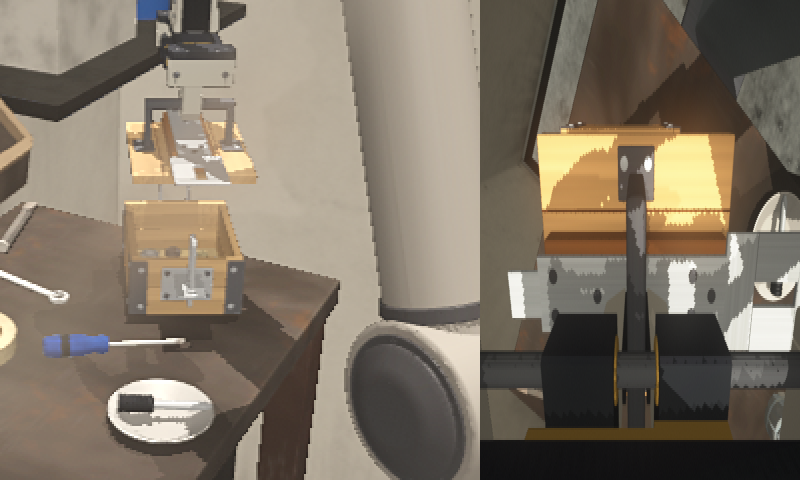

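The side view shows the lid level and free above the open crate, with the pin lying in the dish. Now carry and lay it down.

Run:
```python
from h import *
for p,y,v in [([.41,-.02,.22],1.75,.18),([.42,.15,.15],np.pi/2,.18),([.418,.225,.075],np.pi/2,.12)]:
    ctrl.move_linear(p,attitude=down(y).as_rotvec(),rate=v); o=status.get_obs(); print(o["t"],o["position"],o["force"],o["gripper_width"])
ctrl.wait(.2); f0=status.get_obs()["force"]
for z in [.058]+list(np.arange(.054,.042,-.0015)):
    ctrl.move_linear([.418,.225,z],rate=.03); f=status.get_obs()["force"]-f0; print(round(z,4),f)
    if f[2]>4: break
o=status.get_obs(); print(o["t"],o["ft_torque"])
im=imaging.capture("side"); cv2.imwrite("pics/s6.png",im[200:480,150:430].repeat(2,0).repeat(2,1)[:,:,::-1])
```

```text
24.8833 [ 0.4104 -0.0205  0.2201] [ 0.0506 -0.4092 -4.6277] 0.1490913597445603
26.0583 [0.4202 0.1495 0.1502] [-1.1099 -0.4503 -4.79  ] 0.14920649932040672
27.0917 [0.4183 0.2248 0.0754] [ 0.7576 -0.6954 -4.6034] 0.1449734192380192
0.058 [-0.7842 -0.2236 -1.535 ]
0.054 [-0.7123 -0.9623 -1.264 ]
0.0525 [ 0.0338  0.0581 -1.372 ]
0.051 [-0.4209 -0.4954  0.2435]
0.0495 [-0.5496 -0.2344 -0.9497]
0.048 [-4.2638 -3.0579 12.4428]
29.2917 [-0.2476  0.4477  0.0217]
```

View pics/s6.png

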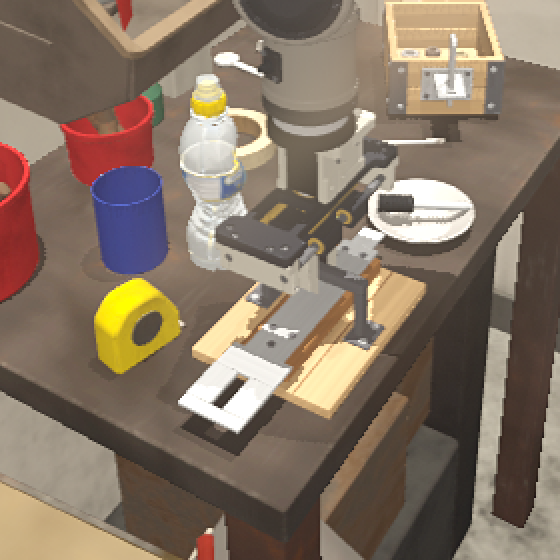

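The lid is flat on the bench, clear of the tape measure and the dish. I'll release it and retreat straight up.

Run:
```python
from h import *
ctrl.move_linear([.418,.225,.0487],rate=.03); move_gripper(.5)
ctrl.move_linear([.418,.225,.14],rate=.1)
ctrl.move_linear([.38,.12,.25],rate=.2); ctrl.move_joints([-1.313,.342,1.524,0,1.275,-1.2]); ctrl.wait(.3)
im=imaging.capture("top"); s=imaging.capture("side"); print(status.get_obs()["t"])
cv2.imwrite("pics/f.png",np.hstack([im[100:400,80:480],s[170:470,130:530]])[:,:,::-1])
```

```text
34.9583
```

View pics/f.png

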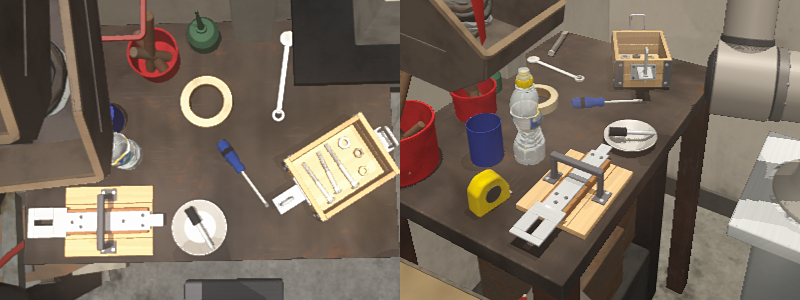

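The final views show the lid flat and right side up at about (108,220), the pin in the dish at (199,228), and the crate open. The tape (206,101) and wrench (283,75) have not moved.

```bash
python3 -c "
from bench import *
print(finish_job())"
```

```text
the job is handed in; nothing more can be done
None
```

The crate is open, the pin lies in the dish, the lid lies flat and right side up on clear bench to the left of the crate, and the wrench and tape were not moved; I handed the job in at about 35 s, and no verdict came back.

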